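# Clip the rolling pin into its sloping case and fold the flaps shut

## Robot

A 7-joint arm with a two-finger parallel gripper is mounted at the origin on the work surface. World frame = base frame: x ahead of the robot, y to its left, z up, the work surface at z = 0. Lengths are in m, angles in rad, forces in N, time in s.
With the tool pointing down it reaches from about 0.4 to 0.875 m from the base axis. Payload 6.5 kg.
Tool frame: the origin (TCP) lies at the very end of the fingers, on their centre line; the grasp point (between the pads) lies 19 mm behind it (bot.grip_depth is the distance from the TCP to the grasp point, in m); z points along the fingers, x is the direction in which the jaws open and shut, and the axes are right-handed (so a half turn about z gives the same grasp; the last joint's range is limited). The gripper opens to 85 mm and grips with 20 to 120 N. Pads are 22 mm wide; open, the fingers measure 114 mm over their backs; the gripper's body (76 mm by 85 mm) begins 54 mm behind the grasp point. The pads swing forward as they close: fully open they stand 13 mm farther back than shut.
Start: joints at [-1.244, 0.536, -0.004, 1.538, 0.003, 1.067, -0.071], TCP at [0.249, 0.6, 0.231] pointing down, gripper open.
Joint ranges: [-2.7, 2.7], [-0.37, 2.16], [-1.27, 1.26], [0.24, 2.4], [-1.31, 4.45], [0.19, 1.91], [-2.76, 2.76]. Speed limits (rad/s): [2.39, 2.39, 3.14, 3.14, 3.14, 3.14, 3.14].

## Interface

Orientations are given as a 3x3 rotation matrix whose columns are the frame's x, y, z axes.
In Python, from workcell import bot gives the robot as it stands.
- The arm moves only by the tool move_arm, never from a script. Its argument "moves" is text: rows parted by semicolons, each of 7 numbers parted by spaces: the shift along the tool's x, y, z in m, then the turn, a rotation vector about the tool's x, y, z in degrees, then the closure in counts, from 0 (fully open) to 255 (shut). In form: tx ty tz ax ay az fingers; .... A call has exactly 10 rows; each row is the pose to reach, as a shift and turn from the pose commanded when the call began, along the tool's axes at that moment; what a row does not reach only later rows make up. A row lasts 1/8 s, in which the tool goes at most 62.5 mm and 10.7 degrees, less where a joint would pass 70% of its speed; a pose out of reach is approached as far as the arm can. A call with a gripper value outside its range is refused whole. The fingers move at their own pace and stop on an object; the grip force is fixed at half the most. Time passes only in rows, so rows that repeat a pose let the fingers close, or fill a call up. It gives the time, the measured TCP pose, the force and the opening at its end, in the units of the state.
- bot.observe(): the state, without advancing time (a new reading comes with each control period).
- bot.grab_frame(name): name is "side" or "top"; returns the picture (420x560x3 uint8, blue, green, red); there is no depth.
- bot.calibration(name): a dict with "fx", "fy", "cx", "cy" (pixels), "k1" (the pictures are not rectified: a ray, as slopes to the right and down, at radius r is drawn at 1 + k1 r^2 times it, then the intrinsics apply), "R" (3x3) and "t" (3): a world point X has camera coordinates R X + t. Camera axes: x right, y down, z forward; pixel columns grow to the right and rows downward; lengths in m; the calibration is good to about 2 mm. A picture is of the moment at which its call begins. calibration takes no time and is no camera call.
- bot.finish_job(): hands the job in, once; it reports no verdict.
The state is a dict: "clock": time; "joint_pos": joint angles; "joint_velocities": joint speeds; "joint_torque": joint torques, N m; "position": TCP position; "tool_rot": TCP orientation; "force": force on the tool from outside, world axes, zero at the start; "moment": the same for the moment, N m; "gripper_width": opening from 0.0 (shut) to 1.0 (fully open).
Only numpy, scipy, OpenCV 4.12 (cv2) and the standard library are available. Lean on these libraries where they do the work, as an engineer would, in place of code of your own. Each camera call takes 0.05 s, during which the arm holds its last target. There are 200 camera calls.

## Task

Put the rolling pin away: take it off its rest and press it down past the sprung jaws until it sits fully home in both fork clips of the sloping wooden case. Then fold the short flap down flat and, after it, the long flap down flat over it. Leave everything else on the board where it stands.

Things in the scene. Friction and masses are not known exactly. Their poses are not given: they have to be found in the camera images.
- case: Open plywood case on a sloping foot, mouth facing up and back to the robot, 0.47 rad off vertical. Origin: centre of inner floor. Axes tilt with it: z out of the mouth, y along its length, x up the slope, away from the robot. Inside 120 (x) by 224 (y) mm, walls 6 mm, their top at z = 70 mm (76 at the -y end). Two fork clips inside; between them (y -40 to 40 mm) the floor is clear for fingers.
- seat_l (a point): Where the pin's axis lies when home in the grey clip at case y = +50: case (0, 50, 34) mm, axes as the case. The clip is 16 mm wide along y: bed at case z = 19 mm, fixed prong on the -x side (inner face x = -16 mm, flared at its top, z = 63 mm), sprung steel jaw on the +x side with a 10 mm round nose centred at x = 16, z = 47.5 mm that overhangs the bed.
- seat_r (a point): The same for the like clip at case y = -50 mm: case (0, -50, 34) mm. A pin home in both clips has its middle halfway between the two seats.
- pin: Rolling pin of hard pale silicone, 200 mm long, about 200 g: barrel 30 mm thick, 150 mm long, an 18 mm thick 25 mm long wooden handle at each end, both ends alike. Origin: middle of its axis; y runs along it. Starts level in V notches (55 mm either side of its middle) of a dark wooden rest fixed to the board, axis 44 mm above the table; green box on its far side, soy dish on its near side.
- jaw_l (a joint): Sprung jaw of the clip at case y = +50 mm. 0 rad = closed (its rest); grows as it is pushed aside to +x (up to 0.5). Pivot at case x = 9, z = 8 mm. Takes roughly 5 N to pass.
- jaw_r (a joint): Sprung jaw of the clip at case y = -50 mm; as jaw_l.
- flap_short (a joint): Short top flap, plywood 126 x 100 x 4 mm, hinged along the top of the case's +y end wall (hinge line along case x at y = +115, z = 70 mm). 0 rad = shut, lying flat on the case mouth with its 4 mm thickness above the hinge line; grows as it opens; pi/2 stands square to the mouth, limit 2.1 leaning outward. A stiff hinge: it stays where it is left.
- flap_long (a joint): Long top flap, plywood 132 x 140 x 4 mm, hinged along the top of the case's -y end wall (hinge line at y = -115, z = 76 mm), so that it shuts over the free edge of the short flap. 0 rad = shut; grows as it opens, limit 2.1. Stays where it is left.
- flap_short_edge (a point): Middle of the short flap's free edge, 100 mm from its hinge.
- flap_long_edge (a point): Middle of the long flap's free edge, 140 mm from its hinge.
- bowl: Steel mixing bowl, 170 mm across, 75 mm high; origin under its centre. Bystander.
- dish: White ceramic soy dish, 80 mm across, 22 mm high; origin under its centre. Bystander.
- steamer_lid: Bamboo steamer lid, 174 mm across, 62 mm high with its handle; origin under its centre. Bystander.
- green_box: Small green plastic box with a press-button latch, 62 x 97 x 43 mm; origin under its centre. Bystander beside the pin.
- sauce_bottle: Amber glass sauce bottle, 56 mm in diameter, 170 mm high; origin under its centre. Bystander.
- chilli_jar: Chilli jar, 54 mm in diameter, 75 mm high; origin under its centre. Bystander.

How it is judged:
On the way, in this order (a step that is already met when the one before it is completed fails the run):
1. the pin sits fully home in both clips, both flaps still open (z of pin in the frame of case between 0.029 and 0.038 m and x of pin in the frame of case between -0.005 and 0.005 m and y of pin in the frame of case between -0.012 and 0.012 m and angle between the y axis of pin and the y axis of case, either way round below 0.06 rad and value of joint each of jaw_l, jaw_r below 0.08 rad and value of joint each of flap_short, flap_long above 0.8 rad), for 0.2 s.
2. the short flap is shut flat, the long flap still open (value of joint flap_short below 0.07 rad and value of joint flap_long above 0.5 rad), for 0.1 s.
3. the long flap is shut flat over it (value of joint each of flap_long, flap_short below 0.07 rad), for 0.1 s.
At the end, for the whole second after the job is handed in: The pin lies at rest fully home in both clips (axis 29 to 38 mm above the case floor, within 5 mm across and 12 mm along of the centre, within 0.06 rad of the case's length), both jaws back within 0.08 rad of closed, and both flaps within 0.07 rad of shut (all of step 3 and z of pin in the frame of case between 0.029 and 0.038 m and x of pin in the frame of case between -0.005 and 0.005 m and y of pin in the frame of case between -0.012 and 0.012 m and angle between the y axis of pin and the y axis of case, either way round below 0.06 rad and value of joint each of jaw_l, jaw_r below 0.08 rad and linear speed of pin below 0.02 m/s); the robot touches nothing.
It fails at once if the green box or the soy dish is pushed more than 30 mm or tipped (distance of any of green_box, dish from where it was at the start of the episode above 0.03 m or angle between any of green_box, dish's own z axis and vertical above 0.5 rad).
It fails at once if the chilli jar or the sauce bottle is pushed more than 30 mm or tipped (distance of any of chilli_jar, sauce_bottle from where it was at the start of the episode above 0.03 m or angle between any of chilli_jar, sauce_bottle's own z axis and vertical above 0.5 rad).
It fails at once if the steel mixing bowl or the steamer lid is pushed more than 30 mm or tipped (distance of any of bowl, steamer_lid from where it was at the start of the episode above 0.03 m or angle between any of bowl, steamer_lid's own z axis and vertical above 0.5 rad).
It also fails if it takes over 69 s, if anything falls off the work surface, if the arm or the gripper's body presses on something with over 40 N, if the wrist force passes 120 N, or if a joint passes its speed limit or range.

## Working session

There is one attempt and no reset: what is moved stays moved. The work goes in short steps, Python scripts to look and compute and a tool call to move; the robot and the scene stay as the last step left them, time stands still between calls to the robot, and variables do not carry over. Pictures are saved under pics/ and viewed, about 8 in all and at most 12, crops included, and the job is handed in when it is done.

Besides the shell and the picture viewer there is one more tool, called by a JSON object that holds its "name" and its "arguments", one argument or row to a line. move_arm: Moves the arm, as the interface text tells. Its arguments: {"type":"object","properties":{"moves":{"type":"string"}},"required":["moves"]}

```bash
mkdir -p pics; ls; python3 - <<'E'
from workcell import bot
import cv2
for n in("side","top"):
    cv2.imwrite(f"pics/{n}0.png",bot.grab_frame(n)); c=bot.calibration(n); print(n,c, -c["R"].T@c["t"])
s=bot.observe(); print(s["position"],s["tool_rot"],s["clock"],s["force"],bot.grip_depth)
E
```

```text
pics
side {'fx': 466.5486825378839, 'fy': 466.5486825378839, 'cx': 282.0403144072707, 'cy': 202.74867070250158, 'k1': 0.029831436170253536, 'R': array([[ 0.98971609, -0.14153296, -0.02074789],
       [-0.11755571, -0.72211196, -0.68171473],
       [ 0.08150281,  0.67714307, -0.73132383]]), 't': array([-0.54936362,  0.12877477,  1.30352522])} [ 0.45261126 -0.86743633  1.02968859]
top {'fx': 497.00871985048525, 'fy': 497.00871985048525, 'cx': 277.828050988513, 'cy': 204.10327043512868, 'k1': -0.04284104523768859, 'R': array([[ 0.03672044, -0.99931641, -0.00427996],
       [-0.97548595, -0.03491422, -0.21727438],
       [ 0.21697642,  0.01215346, -0.97610119]]), 't': array([-0.02874395,  0.58702732,  1.31633491])} [ 0.28807875 -0.02422672  1.41229905]
[0.24860799 0.59997994 0.23049381] [[ 3.82722078e-01  9.23863387e-01 -5.03045176e-04]
 [ 9.23862234e-01 -3.82722397e-01 -1.46288142e-03]
 [-1.54402924e-03  9.51325776e-05 -9.99998803e-01]] 0.1 [ 0.02457228 -0.12501053 -0.16682531] 0.0187
```

View pics/side0.png

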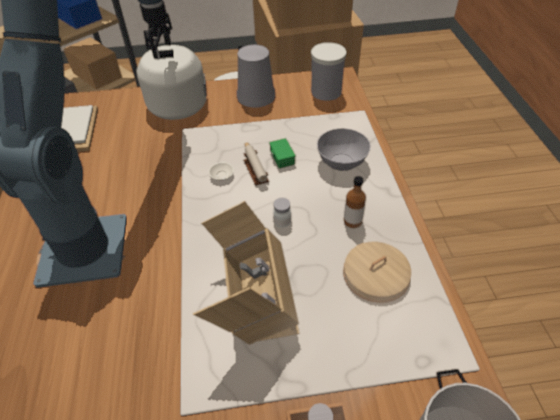

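View pics/top0.png

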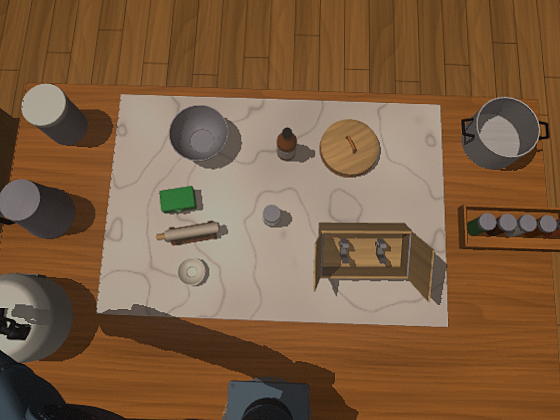

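The top view shows the pin at about (188,232), the box at (178,199), the dish at (193,272) and the case at (365,255). In the side view the pin is at (255,163) and the case at (260,280). Next I'll enlarge these areas.

```bash
python3 - <<'E'
import cv2,numpy as np
t=cv2.imread("pics/top0.png");s=cv2.imread("pics/side0.png")
def crop(im,x,y,w,h,k):
    c=cv2.resize(im[y:y+h,x:x+w],None,fx=k,fy=k,interpolation=cv2.INTER_CUBIC)
    for i in range(0,w,10):
        cv2.line(c,(i*k,0),(i*k,4 if (x+i)%50 else 12),(0,0,255),1)
        if (x+i)%20==0: cv2.putText(c,str(x+i),(i*k,20),0,.35,(0,0,255),1)
    for i in range(0,h,10):
        cv2.line(c,(0,i*k),(4,i*k),(0,0,255),1)
        if (y+i)%20==0: cv2.putText(c,str(y+i),(5,i*k+4),0,.35,(0,0,255),1)
    return c
cv2.imwrite("pics/c1.png",crop(t,300,210,150,100,5))
a=crop(s,190,200,120,150,4); b=crop(t,150,180,90,70,4); d=crop(s,230,130,80,70,4)
o=np.zeros((600,480+360,3),np.uint8); o[:600,:480]=a;o[:280,480:840]=b;o[290:570,480:800]=d
cv2.imwrite("pics/c2.png",o[:,:800+0] if 0 else cv2.resize(o,(800,571)))
cv2.imwrite("pics/c2.png",o[:,:800] if False else o[:600,:840][:, :800])
E
```

```text
(no output)
```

View pics/c1.png

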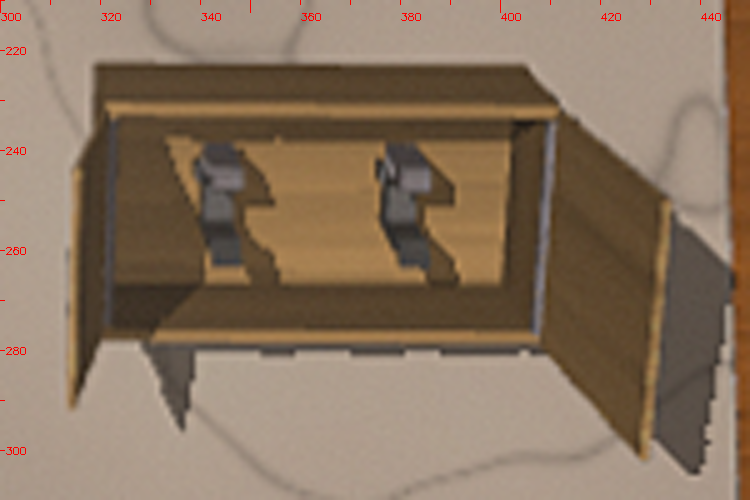

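View pics/c2.png

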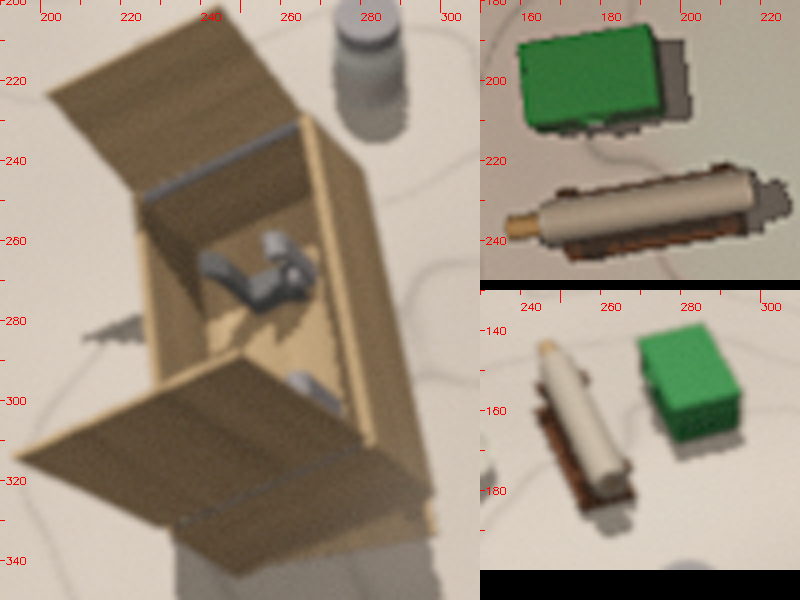

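The case crop gives the rim corners: top view (321,230), (412,231), (408,279), (321,278). In the top view the flap edges run (434,250)-(429,302) for the long flap and (315,243)-(314,292) for the short one. The pin barrel runs (165,235.5)-(217.5,227). I'll fit poses to these.

```bash
cat > h.py <<'E'
from workcell import bot
import numpy as np, cv2
from scipy.optimize import least_squares
from scipy.spatial.transform import Rotation as Ro
C={n:bot.calibration(n) for n in("side","top")}
def proj(n,X):
    c=C[n];p=c["R"]@X+c["t"];u=p[:2]/p[2];u=u*(1+c["k1"]*(u@u));return u*c["fx"]+[c["cx"],c["cy"]]
def caseR(yaw,tilt=.47): return Ro.from_euler("zy",[yaw,-tilt]).as_matrix()
def short(q,x,d=.1,t=.002): return np.array([x,.115-d*np.cos(q)+t*np.sin(q),.07+d*np.sin(q)+t*np.cos(q)])
def long(q,x,d=.14,t=.002): return np.array([x,-.115+d*np.cos(q)-t*np.sin(q),.076+d*np.sin(q)+t*np.cos(q)])
E
cat > fit.py <<'E'
from h import *
np.set_printoptions(precision=4,suppress=True)
r=lambda x,y:(lambda a,b:np.array([x,y,.07]))
S=lambda x,d=.1:(lambda a,b:short(a,x,d)); L=lambda x,d=.14:(lambda a,b:long(b,x,d))
obs=[("top",r(.066,.118),321.2,230.4),("top",r(.066,-.118),412,231),("top",r(-.066,.118),320.6,278.4),("top",r(-.066,-.118),408,278.6),
("top",L(.066),434,250),("top",L(-.066),428.8,302),("top",S(.063),315.2,243.4),("top",S(-.063),314.2,291.6),
("side",S(-.063),201.8,223.5),("side",S(.063),245.5,201.5),("side",r(.066,.118),267,228),("side",r(-.066,.118),223.5,249.5),
("side",L(-.066),193,314.2),("side",L(.066),250,288.2),("side",L(-.066,0),233.8,332),("side",L(.066,0),282,310.5)]
def res(p):
    R=caseR(p[3]);return np.concatenate([proj(n,R@f(p[4],p[5])+p[:3])-[u-.4,v-.4] for n,f,u,v in obs])
s=least_squares(res,[.4,-.28,.1,0,1.5,1.8],loss="soft_l1")
print(s.x);print(res(s.x).reshape(-1,2))
P=[("top",-.1+.2,156.5,236.8),("top",.075,165.2,235.5),("top",-.075,217.5,227),("side",.075,248.2,147.8),("side",-.075,263,177.5),("side",.1,246.8,144)]
def rp(p):
    return np.concatenate([proj(n,np.array([p[0]-np.sin(p[3])*d,p[1]+np.cos(p[3])*d,p[2]]))-[u-.4,v-.4] for n,d,u,v in P])
s2=least_squares(rp,[.4,.2,.04,0],loss="soft_l1");print(s2.x);print(rp(s2.x).reshape(-1,2))
# bystanders on plane via top
def ray(n,u,v,z):
    return least_squares(lambda q:proj(n,np.array([q[0],q[1],z]))-[u,v],[.4,0]).x
for nm,u,v,z in[("jar top",271,214,.075),("dish",193,272,.022),("box top",176,198,.043),("bottle top",287,132,.17),("bowl rim",198,132,.075),("lid",350,147,.05)]: print(nm,ray("top",u,v,z))
E
python3 fit.py
```

```text
[ 0.4811 -0.2417  0.0486  0.0275  1.7828  1.6916]
[[-0.1447  0.3273]
 [ 0.1188  0.5013]
 [-0.806  -0.3019]
 [ 0.5328  0.2867]
 [-0.0594  0.368 ]
 [ 0.4538  0.7638]
 [ 0.0485  0.5429]
 [-0.1038  0.6771]
 [ 0.3446  0.21  ]
 [ 0.637  -0.2435]
 [ 1.4372  0.2437]
 [ 0.375   0.4954]
 [ 0.2445 -0.05  ]
 [ 0.5206 -0.3529]
 [-2.9598  0.1843]
 [ 1.0849 -1.1988]]
[0.5057 0.2316 0.0449 0.2005]
[[-0.3808  0.6555]
 [-0.2138  0.5142]
 [ 0.6562  0.3636]
 [ 1.0877  0.0119]
 [ 0.5884  0.2756]
 [ 0.2782 -0.817 ]]
jar top [0.5569 0.0101]
dish [0.3948 0.2224]
box top [0.5999 0.2823]
bottle top [ 0.7606 -0.0259]
bowl rim [0.7881 0.2281]
lid [ 0.767  -0.2091]
```

```bash
cat >> h.py <<'E'
np.set_printoptions(precision=4,suppress=True)
CO=np.array([.4811,-.2417,.0486]); CR=caseR(.0275)
def toolR(xdir,zdir):
    z=zdir/np.linalg.norm(zdir);x=xdir-(xdir@z)*z;x/=np.linalg.norm(x);return np.c_[x,np.cross(z,x),z]
PR=toolR(np.array([np.cos(.2),np.sin(.2),0]),np.array([0,0,-1.]))
KR=toolR(CR[:,0],-CR[:,2])
def go(p,R):
    s=bot.observe();T=s["tool_rot"]
    print("t",s["clock"],"F",s["force"],"w",s["gripper_width"],"q",s["joint_pos"])
    print("shift mm",1e3*T.T@(p-s["position"]),"turn",np.degrees(Ro.from_matrix(T.T@R).as_rotvec()))
def incase():
    s=bot.observe();print("tcp in case mm",1e3*CR.T@(s["position"]-CO),"pos",s["position"])
E
python3 -c "
from h import *
go(np.array([.506,.232,.13]),PR)"
```

```text
t 0.1 F [ 0.0246 -0.125  -0.1668] w 0.999768784773191 q [-1.2442  0.5371 -0.0044  1.5387  0.0026  1.0673 -0.0712]
shift mm [-241.298   378.6197  100.9025] turn [ 0.0483  0.0786 56.0384]
```

{"name": "move_arm", "arguments": {
  "moves": "-0.03 0.047 0 0 0 7 105; -0.06 0.095 0 0 0 14 105; -0.09 0.142 0 0 0 21 105; -0.12 0.189 0.01 0 0 28 105; -0.15 0.236 0.03 0 0 35 105; -0.18 0.284 0.05 0 0 42 105; -0.21 0.331 0.07 0 0 49 105; -0.2413 0.3786 0.09 0.05 0.08 56 105; -0.2413 0.3786 0.1009 0.05 0.08 56 105; -0.2413 0.3786 0.1009 0.05 0.08 56 105"
}}

```text
clock: 1.35
position: [0.5051, 0.2328, 0.1294]
tool_rot: [[0.98, 0.2, -0.002], [0.2, -0.98, 0.001], [-0.002, -0.001, -1.0]]
force: [-1.5, 0.8, -0.2]
gripper_width: 0.589
```

```bash
python3 -c "
from h import *
go(np.array([.506,.232,.027]),PR)
a=[bot.grab_frame(n) for n in('top','side')]
c=lambda im,x,y:cv2.resize(im[y:y+100,x:x+130],(390*2//2,300),interpolation=2)
cv2.imwrite('pics/p1.png',np.vstack([c(a[0],125,170),c(a[1],205,105)]))"
```

```text
t 1.35 F [-1.5367  0.8025 -0.1613] w 0.5893836884931937 q [-0.7214  0.5249  0.2747  1.8814 -0.2003  0.7631 -0.1349]
shift mm [  0.8731   1.1244 102.4026] turn [-0.0674  0.0944  0.0792]
```

View pics/p1.png

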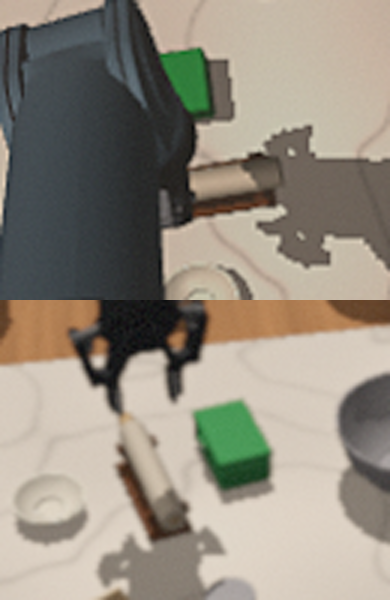

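{"name": "move_arm", "arguments": {
  "moves": "0.001 0.001 0.02 0 0 0 105; 0.001 0.001 0.04 0 0 0 105; 0.001 0.001 0.06 0 0 0 105; 0.001 0.001 0.08 0 0 0 105; 0.001 0.001 0.093 0 0 0 105; 0.001 0.001 0.1 0 0 0 105; 0.001 0.001 0.1024 0 0 0 105; 0.001 0.001 0.1024 0 0 0 255; 0.001 0.001 0.1024 0 0 0 255; 0.001 0.001 0.1024 0 0 0 255"
}}

```text
clock: 2.7
position: [0.5056, 0.2318, 0.0285]
tool_rot: [[0.98, 0.2, -0.003], [0.2, -0.98, 0.001], [-0.003, -0.002, -1.0]]
force: [-5.6, -1.0, 7.2]
gripper_width: 0.329
```

```bash
python3 -c "
from h import *
go(np.array([.506,.232,.027]),PR)"
```

```text
t 2.7 F [-5.5994 -1.015   7.1953] w 0.3294756132608029 q [-0.672   0.691   0.215   1.9088 -0.2588  0.5709 -0.0848]
shift mm [ 0.4882 -0.1194  1.4528] turn [-0.0873  0.1671  0.0594]
```

{"name": "move_arm", "arguments": {
  "moves": "0 0 0 0 0 0 255; 0 0 -0.01 0 0 0 255; 0 0 -0.03 0 0 0 255; 0 0 -0.06 0 0 0 255; 0 0 -0.1 0 0 0 255; 0 0 -0.14 0 0 0 255; 0 0 -0.18 0 0 0 255; 0 0 -0.22 0 0 0 255; 0 0 -0.26 0 0 0 255; 0 0 -0.29 0 0 0 255"
}}

```text
clock: 3.95
position: [0.5077, 0.2313, 0.3215]
tool_rot: [[0.98, 0.199, 0.004], [0.199, -0.98, 0.003], [0.004, -0.003, -1.0]]
force: [0.2, 0.4, -2.7]
gripper_width: 0.327
```

```bash
python3 -c "
from h import *
go(np.array([.506,.232,.317]),PR)
incase()
for z in (.12,.19,.22):
  p=CO+CR@np.array([0,0,z]); print(z,p); go(p,KR)
a=[bot.grab_frame(n) for n in('top','side')]
cv2.imwrite('pics/p2.png',np.hstack([a[1][0:300,120:420],a[0][100:400,100:400]]))"
```

```text
t 3.95 F [ 0.2318  0.387  -2.7294] w 0.3271292400360709 q [-0.7805  0.2953  0.3438  1.6997 -0.1088  1.1605 -0.2075]
shift mm [-1.5761 -1.0295  4.4839] turn [-0.1457 -0.2342 -0.0046]
tcp in case mm [160.2824 468.7592 231.2361] pos [0.5077 0.2313 0.3215]
0.12 [ 0.4268 -0.2417  0.1556]
t 3.95 F [ 0.2318  0.387  -2.7294] w 0.3271292400360709 q [-0.7805  0.2953  0.3438  1.6997 -0.1088  1.1605 -0.2075]
shift mm [-173.9722  447.9061  164.0515] turn [-3.2212 26.5669  9.6545]
0.19 [ 0.3951 -0.2417  0.218 ]
t 3.95 F [ 0.2318  0.387  -2.7294] w 0.3271292400360709 q [-0.7805  0.2953  0.3438  1.6997 -0.1088  1.1605 -0.2075]
shift mm [-204.7876  441.4515  101.5315] turn [-3.2212 26.5669  9.6545]
0.22 [ 0.3815 -0.2417  0.2447]
t 3.95 F [ 0.2318  0.387  -2.7294] w 0.3271292400360709 q [-0.7805  0.2953  0.3438  1.6997 -0.1088  1.1605 -0.2075]
shift mm [-217.9942  438.6853   74.7372] turn [-3.2212 26.5669  9.6545]
```

View pics/p2.png

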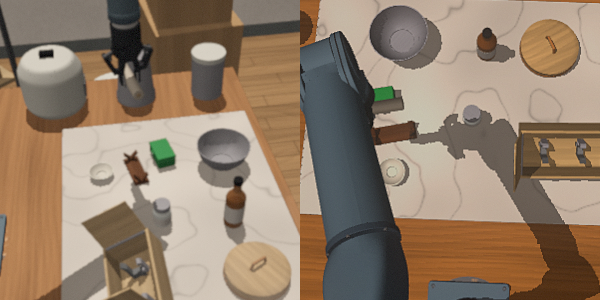

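{"name": "move_arm", "arguments": {
  "moves": "-0.02 0.045 0 -0.3 2.7 1 255; -0.04 0.09 0 -0.6 5.3 2 255; -0.06 0.135 0 -1 8 3 255; -0.085 0.18 0 -1.3 10.6 3.9 255; -0.105 0.225 0 -1.6 13.3 4.8 255; -0.125 0.27 0 -1.9 16 5.8 255; -0.145 0.315 0 -2.2 18.6 6.8 255; -0.165 0.36 0 -2.6 21.2 7.7 255; -0.185 0.4 0 -2.9 24 8.7 255; -0.2048 0.4415 0.0015 -3.2212 26.5669 9.6545 255"
}}

```text
clock: 5.3
position: [0.3931, -0.2431, 0.3151]
tool_rot: [[0.892, 0.024, 0.451], [0.027, -1.0, -0.001], [0.451, 0.013, -0.892]]
force: [1.0, -0.1, -2.1]
gripper_width: 0.33
```

```bash
python3 -c "
from h import *
incase()
p=CO+CR@np.array([0,0,.13]);go(p,KR)
a=[bot.grab_frame(n) for n in('top','side')]
"
```

```text
tcp in case mm [ 42.1935  -2.6042 277.3969] pos [ 0.3931 -0.2431  0.3151]
t 5.3 F [ 0.985  -0.1491 -2.057 ] w 0.33024450519098175 q [-0.4965 -0.2984  1.0007  2.2456  0.03    0.6491  0.5428]
shift mm [-41.9424  -2.6849 147.4671] turn [ 0.0363  0.0979 -0.0174]
```

{"name": "move_arm", "arguments": {
  "moves": "-0.007 -0.0027 0.02 0 0 0 255; -0.014 -0.0027 0.04 0 0 0 255; -0.021 -0.0027 0.06 0 0 0 255; -0.028 -0.0027 0.08 0 0 0 255; -0.035 -0.0027 0.1 0 0 0 255; -0.0419 -0.0027 0.115 0.03 0.1 0 255; -0.0419 -0.0027 0.13 0.03 0.1 0 255; -0.0419 -0.0027 0.14 0.03 0.1 0 255; -0.0419 -0.0027 0.1475 0.03 0.1 0 255; -0.0419 -0.0027 0.1475 0.03 0.1 0 255"
}}

```text
clock: 6.65
position: [0.4231, -0.2398, 0.1646]
tool_rot: [[0.892, 0.026, 0.451], [0.029, -1.0, 0.001], [0.451, 0.012, -0.893]]
force: [-0.4, 0.7, -1.8]
gripper_width: 0.336
```

```bash
python3 -c "
from h import *
incase()
p=CO+CR@np.array([0,0,.13]);go(p,KR)
a=[bot.grab_frame(n) for n in('top','side')]
c=lambda im,x,y:cv2.resize(im[y:y+150,x:x+150],(600,600),interpolation=2)
cv2.imwrite('pics/p3.png',np.hstack([c(a[1],180,190),c(a[0],300,190)[:,:200]]))
for n in('side','top'):
  for y in(-.1,-.075,0,.075,.1): print(n,y,proj(n,CO+CR@np.array([0,y,.147])))
"
```

```text
tcp in case mm [  0.8961   1.8883 129.641 ] pos [ 0.4231 -0.2398  0.1646]
t 6.65 F [-0.4354  0.7091 -1.7515] w 0.3357163322972098 q [-0.0849  0.3081  0.7977  2.3647 -1.2962  0.515   1.8304]
shift mm [-0.8989  1.8871 -0.3586] turn [-0.049   0.1258  0.0593]
side -0.1 [237.8622 300.2243]
side -0.075 [236.6846 290.146 ]
side 0 [233.3793 261.9296]
side 0.075 [230.3773 236.3923]
side 0.1 [229.4366 228.408 ]
top -0.1 [409.9796 265.8511]
top -0.075 [399.8935 265.7716]
top 0 [369.607  265.5198]
top 0.075 [339.3016 265.2481]
top 0.1 [329.2007 265.1532]
```

View pics/p3.png

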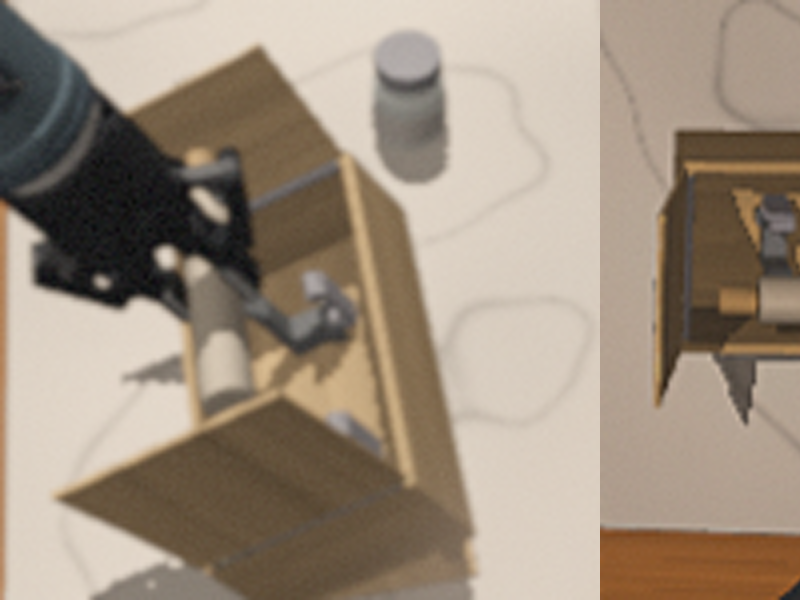

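The pin's far handle end is at top (330,265) and side (230,227.5). Both agree with the prediction to within about 1 px. I'll lower it.

{"name": "move_arm", "arguments": {
  "moves": "-0.0005 0.0012 0.008 0 0 0 255; -0.0005 0.0012 0.016 0 0 0 255; -0.0005 0.0012 0.024 0 0 0 255; -0.0005 0.0012 0.032 0 0 0 255; -0.0005 0.0012 0.04 0 0 0 255; -0.0005 0.0012 0.048 0 0 0 255; -0.0005 0.0012 0.056 0 0 0 255; -0.0005 0.0012 0.064 0 0 0 255; -0.0005 0.0012 0.068 0 0 0 255; -0.0005 0.0012 0.068 0 0 0 255"
}}

```text
clock: 8.0
position: [0.4547, -0.2438, 0.108]
tool_rot: [[0.894, 0.028, 0.447], [0.03, -1.0, 0.003], [0.447, 0.01, -0.895]]
force: [0.0, 0.3, -2.6]
gripper_width: 0.332
```

```bash
python3 -c "
from h import *
incase()
p=CO+CR@np.array([0,0,.0175]);go(p,KR)
a=[bot.grab_frame(n) for n in('top','side')]
c=lambda im,x,y:cv2.resize(im[y:y+120,x:x+100],(500,600),interpolation=2)
cv2.imwrite('pics/p4.png',np.hstack([c(a[1],210,210),c(a[0],310,200)[:,:300]]))
for n in('side','top'):
  for y in(-.1,-.075,0,.075,.1): print(n,y,proj(n,CO+CR@np.array([0,y,.0785])))
"
```

```text
tcp in case mm [ 3.2843 -2.1438 64.8963] pos [ 0.4547 -0.2438  0.108 ]
t 8.0 F [ 0.0267  0.2739 -2.6458] w 0.33234380660311524 q [ 0.6898  0.4097 -0.1483  2.2896 -1.3056  0.1925  1.8593]
shift mm [-2.9632 -1.9885 47.4242] turn [-0.1958  0.3828  0.1217]
side -0.1 [254.5299 313.126 ]
side -0.075 [253.1283 303.2843]
side 0 [249.1871 275.652 ]
side 0.075 [245.5979 250.5435]
side 0.1 [244.4714 242.6738]
top -0.1 [403.7923 256.1958]
top -0.075 [394.2166 256.1186]
top 0 [365.4674 255.8771]
top 0.075 [336.7049 255.6205]
top 0.1 [327.1188 255.5318]
```

View pics/p4.png

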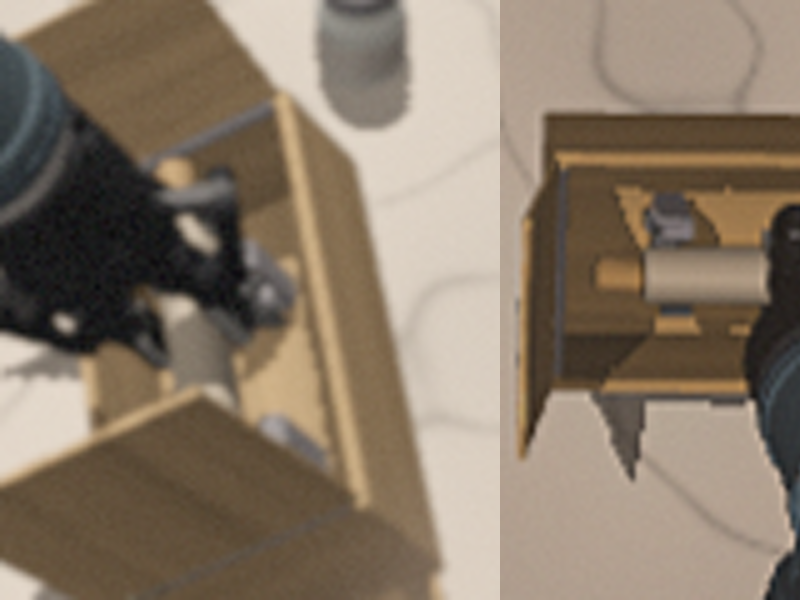

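The pin is over the clips with its handle end at top (329,255), so it is about 4 mm towards -y and 2 mm towards +x. Joints 5 and 6 are near their limits. I'll fit the arm's kinematics so I can choose a better tool tilt.

```bash
cat > kin.py <<'E'
from h import *
D=[([-1.2442,.5371,-.0044,1.5387,.0026,1.0673,-.0712],[.2486,.6000,.2305],[[.3827,.9239,-.0005],[.9239,-.3827,-.0015],[-.0015,.0001,-1]]),
([-.7214,.5249,.2747,1.8814,-.2003,.7631,-.1349],[.5051,.2328,.1294],[[.98,.2,-.002],[.2,-.98,.001],[-.002,-.001,-1]]),
([-.672,.691,.215,1.9088,-.2588,.5709,-.0848],[.5056,.2318,.0285],[[.98,.2,-.003],[.2,-.98,.001],[-.003,-.002,-1]]),
([-.7805,.2953,.3438,1.6997,-.1088,1.1605,-.2075],[.5077,.2313,.3215],[[.98,.199,.004],[.199,-.98,.003],[.004,-.003,-1]]),
([-.4965,-.2984,1.0007,2.2456,.03,.6491,.5428],[.3931,-.2431,.3151],[[.892,.024,.451],[.027,-1,-.001],[.451,.013,-.892]]),
([-.0849,.3081,.7977,2.3647,-1.2962,.515,1.8304],[.4231,-.2398,.1646],[[.892,.026,.451],[.029,-1,.001],[.451,.012,-.893]]),
([.6898,.4097,-.1483,2.2896,-1.3056,.1925,1.8593],[.4547,-.2438,.108],[[.894,.028,.447],[.03,-1,.003],[.447,.01,-.895]])]
def fk(q,p):
    T=np.eye(4)
    def tr(*v): M=np.eye(4);M[:3,3]=v;return M
    def ro(ax,a): M=np.eye(4);M[:3,:3]=Ro.from_euler(ax,a).as_matrix();return M
    s1,s3,s5,s7=-1,-1,-1,-1
    T=ro("z",p[0]+s1*q[0])@tr(p[1],0,p[2])@ro("y",q[1])@tr(p[3],0,p[4])@ro("z",p[9]+s3*q[2])@ro("y",q[3])@tr(p[5],0,p[6])@ro("z",p[10]+s5*q[4])@ro("y",q[5])@tr(p[7],0,p[8])@ro("z",p[11]+s7*q[6])
    return T
def e(p):
    o=[]
    for q,x,R in D:
        T=fk(q,p);R=np.array(R);o+=[T[:3,3]-x,.2*Ro.from_matrix(R.T@T[:3,:3]).as_rotvec()]
    return np.concatenate(o)
best=None
for y in(0,np.pi):
    s=least_squares(e,[0,0,.3,0,.4,0,.4,0,.25,0,0,y])
    if best is None or s.cost<best.cost: best=s
P=best.x
if __name__=="__main__":
    print(best.cost,P);print(1e3*best.fun.reshape(-1,6))
E
python3 kin.py
```

```text
0.00017932688389857296 [-0.052   0.0041  0.3756 -0.0127  0.5011  0.0045  0.4503 -0.0123  0.3588
 -0.0167  0.0025  3.0761]
[[ 0.2815  4.0109  1.4666 -1.2666  0.0188  0.4294]
 [-2.4452 -0.0586 -0.5925 -1.1432  0.7786  0.5355]
 [-2.0825 -0.6664  1.5807 -1.7019  0.8513  0.3688]
 [-1.92    1.4093 -2.6891 -0.4522  0.4252  0.78  ]
 [-1.6468  3.6426  1.6555 -5.0444 -0.5514 -0.1879]
 [-7.2528 -3.3565 -2.9433 -7.1481 -0.1343 -0.9372]
 [ 8.9054 -2.0928  1.5222 -6.9029 -1.191  -0.9886]]
```

```bash
cat > ik.py <<'E'
from kin import *
lo=np.array([-2.7,-.37,-1.27,.24,-1.31,.19,-2.76]);hi=np.array([2.7,2.16,1.26,2.4,4.45,1.91,2.76])
def ik(p,R,n=25,seed=None,m=.03):
    rng=np.random.default_rng(0);sols=[]
    for i in range(n):
        q0=lo+(hi-lo)*rng.uniform(.1,.9,7) if seed is None or i else np.clip(seed,lo+.04,hi-.04)
        q0=np.clip(q0,lo+m+.01,hi-m-.01)
        def f(q):
            T=fk(q,P);return np.r_[(T[:3,3]-p)*5,Ro.from_matrix(R.T@T[:3,:3]).as_rotvec(),.003*(2*(q-lo)/(hi-lo)-1)**3]
        s=least_squares(f,q0,bounds=(lo+m,hi-m),max_nfev=60)
        if np.linalg.norm(s.fun[:6])<.02: sols.append((min(np.minimum(s.x-lo,hi-s.x)),s.x))
    return sols
if __name__=="__main__":
    for th in(0,.15,.25,.35,.47):
        for z in(.034,.08):
            R0=caseR(.0275,th)
            R=toolR(R0[:,0],-R0[:,2]);A=CO+CR@np.array([0,0,z]);p=A+.0165*R[:,2]
            for sg in(1,-1):
                R2=R@np.diag([sg,sg,1]);S=ik(p,R2,12)
                b=sorted(S,key=lambda s:-s[0])[:2]
                print(th,z,sg,len(S),*[(round(m,2),q.round(2)) for m,q in b])
E
time python3 ik.py
```

```text
0 0.034 1 8 (np.float64(0.42), array([ 0.88,  0.66, -0.58,  1.98,  0.56,  0.66, -0.03])) (np.float64(0.42), array([ 0.84,  0.65, -0.52,  1.98,  0.51,  0.64,  0.02]))
0 0.034 -1 11 (np.float64(0.42), array([-0.07,  0.68,  0.6 ,  1.98, -0.61,  0.68, -2.19])) (np.float64(0.42), array([-0.05,  0.67,  0.58,  1.98, -0.6 ,  0.67, -2.2 ]))
0 0.08 1 7 (np.float64(0.39), array([ 0.53,  0.49, -0.12,  2.01,  0.08,  0.65,  0.39])) (np.float64(0.39), array([ 0.25,  0.5 ,  0.22,  2.01, -0.18,  0.65,  0.62]))
0 0.08 -1 11 (np.float64(0.39), array([-0.03,  0.56,  0.57,  2.01, -0.46,  0.71, -2.28])) (np.float64(0.39), array([-0.09,  0.58,  0.64,  2.01, -0.53,  0.73, -2.23]))
0.15 0.034 1 7 (np.float64(0.31), array([ 1.07,  0.68, -0.74,  2.09,  0.79,  0.51, -0.18])) (np.float64(0.31), array([ 1.07,  0.68, -0.74,  2.09,  0.79,  0.51, -0.18]))
0.15 0.034 -1 10 (np.float64(0.3), array([ 0.08,  0.59,  0.45,  2.09, -0.74,  0.49, -2.01])) (np.float64(0.3), array([ 0.09,  0.59,  0.43,  2.09, -0.72,  0.49, -2.03]))
0.15 0.08 1 7 (np.float64(0.28), array([ 0.19,  0.46,  0.33,  2.12, -0.49,  0.51,  0.93])) (np.f
[... 1613 characters left out ...]
.float64(0.12), array([ 1.47,  0.89, -1.05,  2.28,  1.76,  0.39, -0.9 ])) (np.float64(0.12), array([ 1.47,  0.89, -1.05,  2.28,  1.76,  0.39, -0.9 ]))
0.47 0.034 -1 5 (np.float64(0.12), array([ 1.46,  0.88, -1.04,  2.28,  1.76,  0.38,  2.24])) (np.float64(0.12), array([ 1.46,  0.88, -1.04,  2.28,  1.76,  0.38,  2.24]))
0.47 0.08 1 7 (np.float64(0.08), array([ 1.57,  0.77, -1.13,  2.32,  1.5 ,  0.35, -0.68])) (np.float64(0.08), array([ 1.57,  0.77, -1.13,  2.32,  1.5 ,  0.35, -0.68]))
0.47 0.08 -1 9 (np.float64(0.08), array([ 1.58,  0.78, -1.14,  2.32,  1.51,  0.36,  2.46])) (np.float64(0.08), array([ 1.58,  0.78, -1.14,  2.32,  1.51,  0.36,  2.46]))
real	0m43.272s
user	0m43.736s
sys	0m0.124s
```

```bash
cat >> h.py <<'E'
def seat(th,z,y=.002,x=0.):
    R0=caseR(.0275,th);R=toolR(R0[:,0],-R0[:,2]);return CO+CR@np.array([x,y,z])+.0165*R[:,2],R
def pinaxis():
    s=bot.observe();print("grasp/pin axis in case mm",1e3*CR.T@(s["position"]-.0165*s["tool_rot"][:,2]-CO))
E
python3 -c "
from h import *
pinaxis();go(*seat(.25,.08))"
```

```text
grasp/pin axis in case mm [ 3.3407 -2.044  81.5957]
t 8.1 F [-0.2801  0.1209 -1.8541] w 0.32761751905237235 q [ 0.6908  0.4092 -0.1494  2.2901 -1.3055  0.1923  1.8593]
shift mm [-6.8168 -4.0955  1.2568] turn [  0.16   -12.2297   0.1427]
```

{"name": "move_arm", "arguments": {
  "moves": "-0.001 -0.0005 0 0 -1.5 0 255; -0.002 -0.001 0 0 -3 0 255; -0.003 -0.0015 0 0 -4.5 0 255; -0.0035 -0.002 0.0005 0 -6 0 255; -0.004 -0.0025 0.0005 0 -7.5 0 255; -0.005 -0.003 0.001 0 -9 0 255; -0.006 -0.0035 0.001 0 -10.5 0 255; -0.0068 -0.0041 0.0012 0.1 -12.2 0.1 255; -0.0068 -0.0041 0.0012 0.1 -12.2 0.1 255; -0.0068 -0.0041 0.0012 0.1 -12.2 0.1 255"
}}

```text
clock: 9.35
position: [0.4487, -0.2396, 0.1039]
tool_rot: [[0.968, 0.027, 0.248], [0.028, -1.0, -0.001], [0.248, 0.007, -0.969]]
force: [0.0, 0.7, -3.0]
gripper_width: 0.329
```

```bash
python3 -c "
from h import *
pinaxis();go(*seat(.25,.08));go(*seat(.25,.058));go(*seat(.25,.034))"
```

```text
grasp/pin axis in case mm [-0.1928  2.1471 80.107 ]
t 9.35 F [ 0.0014  0.716  -2.9797] w 0.32860634655393145 q [ 0.1577  0.4386  0.3856  2.1992 -0.7596  0.4092  1.2045]
shift mm [0.1934 0.1384 0.0618] turn [ 0.0322 -0.0621  0.0142]
t 9.35 F [ 0.0014  0.716  -2.9797] w 0.32860634655393145 q [ 0.1577  0.4386  0.3856  2.1992 -0.7596  0.4092  1.2045]
shift mm [ 4.9694  0.2595 21.5368] turn [ 0.0322 -0.0621  0.0142]
t 9.35 F [ 0.0014  0.716  -2.9797] w 0.32860634655393145 q [ 0.1577  0.4386  0.3856  2.1992 -0.7596  0.4092  1.2045]
shift mm [10.1795  0.3916 44.9641] turn [ 0.0322 -0.0621  0.0142]
```

{"name": "move_arm", "arguments": {
  "moves": "0.0011 0.0002 0.005 0 0 0 255; 0.0023 0.0003 0.01 0 0 0 255; 0.0034 0.0003 0.015 0 0 0 255; 0.0045 0.0003 0.02 0 0 0 255; 0.0057 0.0003 0.025 0 0 0 255; 0.0066 0.0003 0.029 0 0 0 255; 0.0074 0.0003 0.0325 0 0 0 255; 0.008 0.0003 0.035 0 0 0 255; 0.0085 0.0003 0.0375 0 0 0 255; 0.009 0.0003 0.04 0 0 0 255"
}}

```text
clock: 10.6
position: [0.4675, -0.2396, 0.067]
tool_rot: [[0.968, 0.027, 0.248], [0.028, -1.0, -0.0], [0.248, 0.007, -0.969]]
force: [-1.3, -1.0, -2.5]
gripper_width: 0.328
```

```bash
python3 -c "
from h import *
pinaxis();go(*seat(.25,.034));print('F case',CR.T@bot.observe()['force'],bot.observe()['moment'])"
```

```text
grasp/pin axis in case mm [-0.1757  2.1246 38.6925]
t 10.6 F [-1.3145 -0.992  -2.515 ] w 0.327652389396945 q [ 0.2199  0.5284  0.2914  2.1688 -0.8451  0.3433  1.2702]
shift mm [1.188  0.1451 4.5408] turn [ 0.0209 -0.0191  0.0074]
F case [-2.3374 -0.9281 -1.6469] [-0.0047  0.5298 -0.0188]
```

{"name": "move_arm", "arguments": {
  "moves": "0.0003 0 0.001 0 0 0 255; 0.0005 0 0.002 0 0 0 255; 0.0008 0 0.003 0 0 0 255; 0.001 0 0.0038 0 0 0 255; 0.0012 0 0.0046 0 0 0 255; 0.0013 0 0.0052 0 0 0 255; 0.0014 0 0.0058 0 0 0 255; 0.0014 0 0.0058 0 0 0 255; 0.0014 0 0.0058 0 0 0 255; 0.0014 0 0.0058 0 0 0 255"
}}

```text
clock: 11.85
position: [0.4684, -0.2398, 0.0644]
tool_rot: [[0.968, 0.025, 0.249], [0.026, -1.0, 0.001], [0.249, 0.005, -0.969]]
force: [-29.1, 7.8, 49.8]
gripper_width: 0.331
```

```bash
python3 -c "
from h import *
pinaxis();go(*seat(.25,.034));print('F case',CR.T@bot.observe()['force'],bot.observe()['moment'])"
```

```text
grasp/pin axis in case mm [-0.5648  1.8894 35.993 ]
t 11.85 F [-29.0929   7.7837  49.7556] w 0.3312903492532023 q [ 0.2289  0.5341  0.282   2.167  -0.8541  0.3391  1.2785]
shift mm [ 0.9552 -0.0757  1.8242] turn [-0.0785 -0.096  -0.1096]
F case [-3.1894  7.8744 57.5363] [1.4411 1.8394 0.4839]
```

{"name": "move_arm", "arguments": {
  "moves": "0 0 -0.0015 0 0 0 255; 0 0 -0.002 0 0 0 255; 0 0 -0.002 0 0 0 120; 0 0 -0.002 0 0 0 120; 0 0 -0.002 0 0 0 120; 0 0 -0.012 0 0 0 120; 0 0 -0.03 0 0 0 120; 0 0 -0.05 0 0 0 120; 0 0 -0.075 0 0 0 120; 0 0 -0.1 0 0 0 120"
}}

```text
clock: 13.1
position: [0.4463, -0.2398, 0.1602]
tool_rot: [[0.968, 0.027, 0.25], [0.028, -1.0, -0.001], [0.249, 0.008, -0.968]]
force: [1.0, -0.0, -0.3]
gripper_width: 0.527
```

```bash
python3 -c "
from h import *
pinaxis();go(*seat(.25,.15))
a=[bot.grab_frame(n) for n in('top','side')]
c=lambda im,x,y:cv2.resize(im[y:y+120,x:x+100],(500,600),interpolation=2)
cv2.imwrite('pics/p5.png',np.hstack([c(a[1],210,210),c(a[0],310,200)[:,:300]]))
for n in('side','top'):
  for y in(-.1,-.075,0,.075,.1): print(n,y,proj(n,CO+CR@np.array([0,y,.034])))
"
```

```text
grasp/pin axis in case mm [ 23.1122   1.2681 131.4003]
t 13.1 F [ 0.9864 -0.0155 -0.3244] w 0.5274465469497035 q [ 0.0288  0.3325  0.5355  2.1781 -0.604   0.5293  1.0537]
shift mm [-26.6192  -0.8557 -13.1649] turn [ 0.0712 -0.1263  0.0502]
side -0.1 [264.5585 320.8964]
side -0.075 [263.0343 311.2063]
side 0 [258.7424 283.9527]
side 0.075 [254.8267 259.1285]
side 0.1 [253.5962 251.3362]
top -0.1 [400.0967 250.4319]
top -0.075 [390.8261 250.3565]
top 0 [362.9954 250.1217]
top 0.075 [335.1544 249.8744]
top 0.1 [325.8757 249.7893]
```

View pics/p5.png

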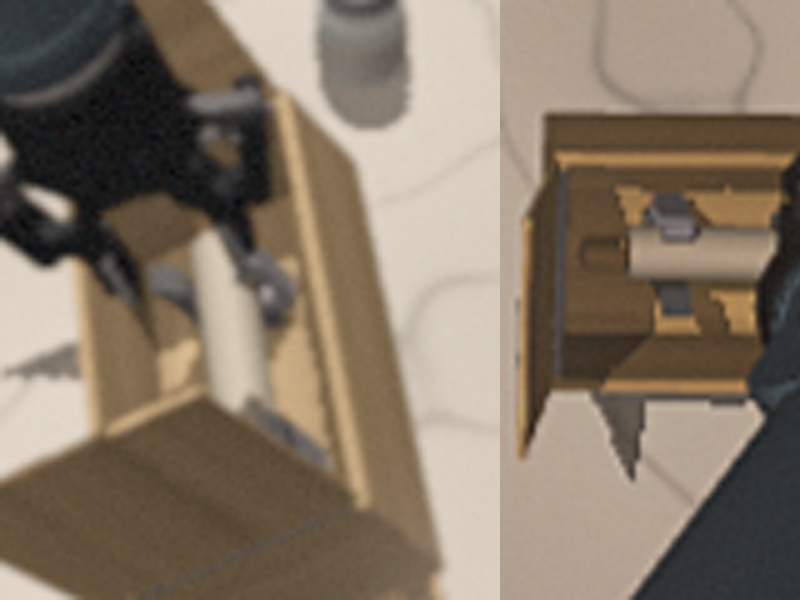

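The pin lies in both clips, with its handle end at top (326.4,250.4) against a prediction of (325.9,249.8) for home, and both jaws are back. Next is the short flap.

```bash
cat >> h.py <<'E'
def pt(c,th): # tcp at case point c, tilt th
    R0=caseR(.0275,th);R=toolR(R0[:,0],-R0[:,2]);return CO+CR@np.array(c),R
def sw(q,d,x,pen=.0): # TCP in case for short flap push
    c=np.cos(q);s=np.sin(q);t=.004-pen
    return [x,.115-d*c+t*s+.011*(1 if q>.15 else q/.15),.07+d*s+t*c]
def lw(q,d,x,pen=.0):
    c=np.cos(q);s=np.sin(q);t=.004-pen
    return [x,-.115+d*c-t*s-.011*(1 if q>.15 else q/.15),.076+d*s+t*c]
E
python3 - <<'E'
from ik import *
from h import *
print(bot.observe()["joint_pos"])
for th in(0,.12,.25):
  for nm,c in[("up",[.03,.0,.21]),("out",[.03,.17,.22]),("down",[.03,.17,.13]),("q1.2",sw(1.2,.07,.03)),("q.6",sw(.6,.07,.03)),("q0",sw(0,.07,.03)),
    ("Lout",[.03,-.18,.25]),("Ldn",[.03,-.18,.16]),("L1",lw(1.,.1,.03)),("L0",lw(0,.1,.03))]:
    p,R=pt(c,th);S=ik(p,R,6,seed=bot.observe()["joint_pos"]);b=max(S,key=lambda s:s[0],default=None)
    print(th,nm,p,None if b is None else (round(b[0],2),b[1].round(2)))
E
```

```text
[ 0.0287  0.3304  0.5365  2.1773 -0.605   0.5285  1.0548]
0 up [ 0.4127 -0.2409  0.2494] (np.float64(0.44), array([ 0.51,  0.21, -0.05,  1.96,  0.01,  0.97,  0.48]))
0 out [ 0.404  -0.0709  0.2562] (np.float64(0.3), array([ 0.43,  0.08, -0.33,  2.1 ,  0.03,  0.96,  0.11]))
0 down [ 0.4448 -0.0709  0.176 ] (np.float64(0.3), array([ 0.  ,  0.28,  0.1 ,  2.1 , -0.04,  0.77,  0.16]))
0 q1.2 [ 0.4434 -0.1366  0.1828] (np.float64(0.34), array([ 0.06,  0.29,  0.19,  2.06, -0.08,  0.8 ,  0.34]))
0 q.6 [ 0.455  -0.1704  0.1619] (np.float64(0.37), array([ 0.35,  0.36, -0.07,  2.03,  0.03,  0.76,  0.3 ]))
0 q0 [ 0.4732 -0.1959  0.1276] (np.float64(0.42), array([ 0.18,  0.46,  0.18,  1.98, -0.13,  0.71,  0.47]))
0 Lout [ 0.399  -0.4208  0.2873] (np.float64(0.72), array([ 0.49,  0.37,  0.33,  1.68, -0.13,  1.12,  0.88]))
0 Ldn [ 0.4398 -0.4208  0.2071] (np.float64(0.72), array([ 0.74,  0.49, -0.06,  1.68,  0.03,  0.97,  0.71]))
0 L1 [ 0.4362 -0.3162  0.2078] (np.float64(0.54), array([ 0.41,  0.38,  0.19,  1.86, -0.09,  0.91,  0.67]))
0 L0 [ 0.472  -0.2559  0.1337] (np.float64(0.48), array([ 0.5 ,
[... 1580 characters left out ...]
  2.26, -0.23,  0.49,  0.52]))
0.25 q.6 [ 0.455  -0.1704  0.1619] (np.float64(0.18), array([ 0.12,  0.26,  0.26,  2.22, -0.39,  0.47,  0.73]))
0.25 q0 [ 0.4732 -0.1959  0.1276] (np.float64(0.22), array([ 1.22,  0.56, -0.97,  2.18,  0.78,  0.49, -0.26]))
0.25 Lout [ 0.399  -0.4208  0.2873] (np.float64(0.57), array([ 0.83,  0.27,  0.04,  1.83, -0.27,  0.92,  1.05]))
0.25 Ldn [ 0.4398 -0.4208  0.2071] (np.float64(0.55), array([ 0.63,  0.41,  0.22,  1.85, -0.42,  0.77,  1.14]))
0.25 L1 [ 0.4362 -0.3162  0.2078] (np.float64(0.36), array([ 0.54,  0.28,  0.14,  2.04, -0.34,  0.67,  0.95]))
0.25 L0 [ 0.472  -0.2559  0.1337] (np.float64(0.29), array([ 1.32,  0.59, -0.97,  2.11,  0.72,  0.54, -0.08]))
```

```bash
cat >> h.py <<'E'
def plan(pts,th):
    for c in pts: print(np.round(c,3)); p,R=pt(c,th); s=bot.observe();T=s["tool_rot"];print("  shift m",(T.T@(p-s["position"])).round(4),"turn",np.degrees(Ro.from_matrix(T.T@R).as_rotvec()).round(1))
E
python3 -c "
from h import *
incase();plan([[.03,0,.22],[.03,.17,.225],[.03,.17,.135]],0)"
```

```text
tcp in case mm [ 21.0408   0.4616 116.0588] pos [ 0.4473 -0.2407  0.1616]
[0.03 0.   0.22]
  shift m [-0.0133  0.0001 -0.1035] turn [  0.6 -14.7   0. ]
[0.03  0.17  0.225]
  shift m [-0.0142 -0.1699 -0.1078] turn [  0.6 -14.7   0. ]
[0.03  0.17  0.135]
  shift m [ 0.005  -0.1696 -0.0199] turn [  0.6 -14.7   0. ]
```

{"name": "move_arm", "arguments": {
  "moves": "-0.005 0 -0.035 0 -4 0 255; -0.01 0 -0.07 0 -8 0 255; -0.0135 0 -0.108 0.3 -12 0 255; -0.014 -0.04 -0.108 0.6 -14.7 0 255; -0.014 -0.085 -0.108 0.6 -14.7 0 255; -0.014 -0.13 -0.108 0.6 -14.7 0 255; -0.0142 -0.1699 -0.1078 0.6 -14.7 0 255; -0.0142 -0.1699 -0.1078 0.6 -14.7 0 255; -0.005 -0.1699 -0.065 0.6 -14.7 0 255; 0.005 -0.1696 -0.0199 0.6 -14.7 0 255"
}}

```text
clock: 14.45
position: [0.4427, -0.0705, 0.1776]
tool_rot: [[1.0, 0.028, -0.003], [0.028, -1.0, 0.003], [-0.003, -0.003, -1.0]]
force: [0.4, 0.5, 1.0]
gripper_width: -0.001
```

```bash
python3 -c "
from h import *
incase();go(*pt([.03,.17,.135],0))
plan([[.03,.15,.135]]+[sw(q,.07,.03) for q in(1.8,1.6,1.4,1.2,1.0,.8,.6,.4,.2,.1,0)],0)
a=[bot.grab_frame(n) for n in('top','side')]
c=lambda im,x,y:cv2.resize(im[y:y+150,x:x+100],(400,600),interpolation=2)
cv2.imwrite('pics/p6.png',np.hstack([c(a[1],210,180),c(a[0],300,180)]))"
```

```text
tcp in case mm [ 28.9185 170.4577 132.3608] pos [ 0.4427 -0.0705  0.1776]
t 14.45 F [0.4423 0.507  1.0495] w -0.0006983673247523914 q [-0.4694  0.3161  0.6303  2.1255 -0.2676  0.779   0.3584]
shift mm [-0.2398  0.4127 -2.849 ] turn [-0.1741  0.1531  0.0409]
[0.03  0.15  0.135]
  shift m [-0.0003  0.0204 -0.0032] turn [-0.2  0.2  0. ]
[0.03  0.146 0.137]
  shift m [-0.0014  0.0246 -0.0052] turn [-0.2  0.2  0. ]
[0.03  0.132 0.14 ]
  shift m [-0.0026  0.0383 -0.0078] turn [-0.2  0.2  0. ]
[0.03  0.118 0.14 ]
  shift m [-0.0026  0.0523 -0.0078] turn [-0.2  0.2  0. ]
[0.03  0.104 0.137]
  shift m [-0.0013  0.066  -0.0054] turn [-0.2  0.2  0. ]
[0.03  0.092 0.131]
  shift m [ 0.0013  0.0789 -0.0006] turn [-0.2  0.2  0. ]
[0.03  0.08  0.123]
  shift m [0.0049 0.0905 0.0064] turn [-0.2  0.2  0. ]
[0.03  0.07  0.113]
  shift m [0.0095 0.1003 0.0154] turn [-0.2  0.2  0. ]
[0.03  0.063 0.101]
  shift m [0.0149 0.1078 0.0258] turn [-0.2  0.2  0. ]
[0.03  0.058 0.088]
  shift m [0.0208 0.1129 0.0374] turn [-0.2  0.2  0. ]
[0.03  0.053 0.081]
  shift m [0.0239 0.1182 0.0434] turn [-0.2  0.2  0. ]
[0.03  0.045 0.074]
  shift m [0.0271 0.1263 0.0495] turn [-0.2  0.2  0. ]
```

View pics/p6.png

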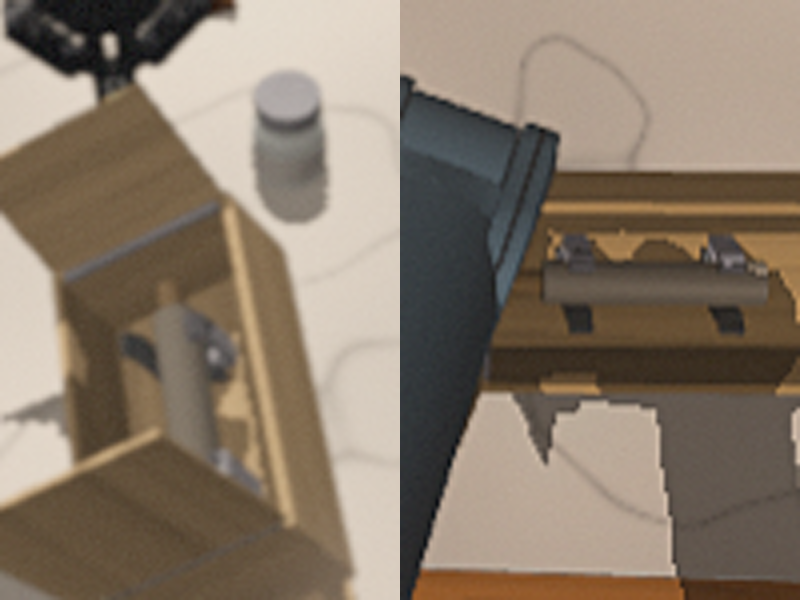

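The pin is seated between both jaws, and the shut fingers stand behind the short flap near side (240,200). I'll sweep the flap over.

{"name": "move_arm", "arguments": {
  "moves": "0 0.0204 -0.0032 0 0 0 255; -0.0026 0.0383 -0.0078 0 0 0 255; -0.0026 0.0523 -0.0078 0 0 0 255; -0.0013 0.066 -0.0054 0 0 0 255; 0.0013 0.0789 -0.0006 0 0 0 255; 0.0049 0.0905 0.0064 0 0 0 255; 0.0095 0.1003 0.0154 0 0 0 255; 0.0149 0.1078 0.0258 0 0 0 255; 0.0149 0.1078 0.0258 0 0 0 255; 0.0149 0.1078 0.0258 0 0 0 255"
}}

```text
clock: 15.8
position: [0.4585, -0.1772, 0.1519]
tool_rot: [[1.0, 0.028, -0.007], [0.028, -1.0, 0.003], [-0.006, -0.003, -1.0]]
force: [0.5, 0.3, -0.4]
gripper_width: -0.003
```

```bash
python3 -c "
from h import *
incase();print(bot.observe()['force'])
plan([sw(q,.07,.03) for q in(.4,.3,.2,.1,.05,0)]+[[.03,.045,.078],[.03,.045,.070]],0)"
```

```text
tcp in case mm [ 28.3561  63.7075 102.3373] pos [ 0.4585 -0.1772  0.1519]
[ 0.5436  0.3043 -0.3742]
[0.03  0.063 0.101]
  shift m [0.0021 0.0006 0.0005] turn [-0.2  0.4  0. ]
[0.03  0.06  0.095]
  shift m [0.005  0.0035 0.0062] turn [-0.2  0.4  0. ]
[0.03  0.058 0.088]
  shift m [0.0081 0.0057 0.0121] turn [-0.2  0.4  0. ]
[0.03  0.053 0.081]
  shift m [0.0112 0.0109 0.0181] turn [-0.2  0.4  0. ]
[0.03  0.049 0.077]
  shift m [0.0128 0.0151 0.0211] turn [-0.2  0.4  0. ]
[0.03  0.045 0.074]
  shift m [0.0144 0.0191 0.0241] turn [-0.2  0.4  0. ]
[0.03  0.045 0.078]
  shift m [0.0126 0.0191 0.0206] turn [-0.2  0.4  0. ]
[0.03  0.045 0.07 ]
  shift m [0.0162 0.0192 0.0277] turn [-0.2  0.4  0. ]
```

{"name": "move_arm", "arguments": {
  "moves": "0.0021 0.0006 0.0005 0 0 0 255; 0.005 0.0035 0.0062 0 0 0 255; 0.0065 0.0045 0.009 0 0 0 255; 0.0081 0.0057 0.0121 0 0 0 255; 0.0095 0.008 0.015 0 0 0 255; 0.0112 0.0109 0.0181 0 0 0 255; 0.0115 0.013 0.0187 0 0 0 255; 0.0118 0.015 0.019 0 0 0 255; 0.0118 0.015 0.019 0 0 0 255; 0.0118 0.015 0.019 0 0 0 255"
}}

```text
clock: 17.05
position: [0.4707, -0.192, 0.133]
tool_rot: [[1.0, 0.028, -0.006], [0.028, -1.0, 0.003], [-0.006, -0.003, -1.0]]
force: [-1.1, 0.7, -0.4]
gripper_width: -0.002
```

```bash
python3 -c "
from h import *
incase();s=bot.observe();print(s['force'],s['clock'])
plan([[.03,.045,.078],[.03,.045,.074]],0)
a=[bot.grab_frame(n) for n in('top','side')]
c=lambda im,x,y:cv2.resize(im[y:y+150,x:x+100],(400,600),interpolation=2)
cv2.imwrite('pics/p7.png',np.hstack([c(a[1],210,180),c(a[0],310,180)]))"
```

```text
tcp in case mm [30.3247 48.8674 79.9172] pos [ 0.4707 -0.192   0.133 ]
[-1.1107  0.7246 -0.4271] 17.05
[0.03  0.045 0.078]
  shift m [0.0006 0.0039 0.0018] turn [-0.2  0.3  0. ]
[0.03  0.045 0.074]
  shift m [0.0024 0.004  0.0053] turn [-0.2  0.3  0. ]
```

View pics/p7.png

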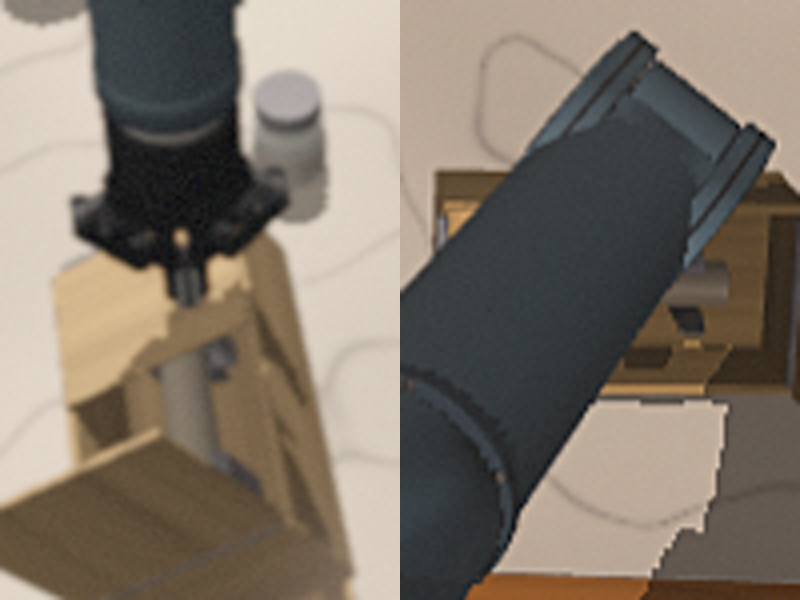

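The short flap is almost down, with the fingers on it at side (257,255). I'll press it flat.

{"name": "move_arm", "arguments": {
  "moves": "0.0003 0.002 0.0006 0 0 0 255; 0.0006 0.004 0.0012 0 0 0 255; 0.0008 0.004 0.0018 0 0 0 255; 0.001 0.004 0.0024 0 0 0 255; 0.0013 0.004 0.003 0 0 0 255; 0.0016 0.004 0.0036 0 0 0 255; 0.0016 0.004 0.0036 0 0 0 255; 0.0016 0.004 0.0036 0 0 0 255; 0.0016 0.004 0.0036 0 0 0 255; 0.0016 0.004 0.0036 0 0 0 255"
}}

```text
clock: 18.4
position: [0.4717, -0.1955, 0.1308]
tool_rot: [[1.0, 0.027, -0.007], [0.028, -1.0, 0.005], [-0.007, -0.006, -1.0]]
force: [-9.5, 3.8, 25.7]
gripper_width: 0.001
```

```bash
python3 -c "
from h import *
incase();s=bot.observe();print(s['force'],s['clock'],CR.T@s['force'])
plan([[.03,.045,.076],[.03,.045,.072]],0)"
```

```text
tcp in case mm [30.1435 45.3794 77.5427] pos [ 0.4717 -0.1955  0.1308]
[-9.5111  3.8265 25.6935] 18.4 [ 3.2604  3.7383 27.2149]
[0.03  0.045 0.076]
  shift m [0.0006 0.0004 0.0014] turn [-0.3  0.4 -0. ]
[0.03  0.045 0.072]
  shift m [0.0024 0.0005 0.005 ] turn [-0.3  0.4 -0. ]
```

```bash
python3 -c "
from h import *
plan([[.03,.045,.15],[.03,-.03,.26],[.03,-.185,.26],[.03,-.185,.165]],0)"
```

```text
[0.03  0.045 0.15 ]
  shift m [-0.0334 -0.0009 -0.0643] turn [-0.3  0.4 -0. ]
[ 0.03 -0.03  0.26]
  shift m [-0.0841  0.0722 -0.1634] turn [-0.3  0.4 -0. ]
[ 0.03  -0.185  0.26 ]
  shift m [-0.0845  0.2272 -0.1662] turn [-0.3  0.4 -0. ]
[ 0.03  -0.185  0.165]
  shift m [-0.041   0.2288 -0.0818] turn [-0.3  0.4 -0. ]
```

{"name": "move_arm", "arguments": {
  "moves": "0 0 -0.01 0 0 0 255; -0.02 0 -0.05 -0.3 0.4 0 255; -0.05 0 -0.1 -0.3 0.4 0 255; -0.08 0.03 -0.15 -0.3 0.4 0 255; -0.0841 0.0722 -0.166 -0.3 0.4 0 255; -0.0845 0.12 -0.1662 -0.3 0.4 0 255; -0.0845 0.17 -0.1662 -0.3 0.4 0 255; -0.0845 0.2272 -0.1662 -0.3 0.4 0 255; -0.0845 0.229 -0.1662 -0.3 0.4 0 255; -0.06 0.229 -0.12 -0.3 0.4 0 255"
}}

```text
clock: 19.65
position: [0.4194, -0.4303, 0.2516]
tool_rot: [[1.0, 0.024, 0.006], [0.024, -1.0, -0.008], [0.006, 0.008, -1.0]]
force: [0.9, 0.0, -1.0]
gripper_width: 0.001
```

```bash
python3 -c "
from h import *
incase();s=bot.observe();print(s['force'],s['clock'],s['joint_pos'])
plan([[.03,-.185,.175]]+[lw(q,.1,.03) for q in(1.7,1.5,1.3,1.1,.9,.7,.5,.35)],0)
a=[bot.grab_frame(n) for n in('top','side')]
c=lambda im,x,y:cv2.resize(im[y:y+200,x:x+133],(400,600),interpolation=2)
cv2.imwrite('pics/p8.png',np.hstack([c(a[1],190,160),c(a[0],310,180)]))"
```

```text
tcp in case mm [  31.759  -189.4958  208.9156] pos [ 0.4194 -0.4303  0.2516]
[ 0.8755  0.0331 -0.9856] 19.65 [ 0.1852  0.5166  0.7578  1.695  -0.395   1.0792  1.0882]
[ 0.03  -0.185  0.175]
  shift m [ 0.0136 -0.0044  0.0311] turn [ 0.4 -0.3 -0.2]
[ 0.03  -0.143  0.175]
  shift m [ 0.0137 -0.0465  0.0316] turn [ 0.4 -0.3 -0.2]
[ 0.03  -0.123  0.176]
  shift m [ 0.0131 -0.0664  0.0305] turn [ 0.4 -0.3 -0.2]
[ 0.03  -0.103  0.173]
  shift m [ 0.0142 -0.0862  0.0329] turn [ 0.4 -0.3 -0.2]
[ 0.03  -0.084  0.167]
  shift m [ 0.0171 -0.1051  0.0388] turn [ 0.4 -0.3 -0.2]
[ 0.03  -0.067  0.157]
  shift m [ 0.0216 -0.1223  0.048 ] turn [ 0.4 -0.3 -0.2]
[ 0.03  -0.052  0.143]
  shift m [ 0.0276 -0.1371  0.06  ] turn [ 0.4 -0.3 -0.2]
[ 0.03  -0.04   0.127]
  shift m [ 0.0348 -0.149   0.0743] turn [ 0.4 -0.3 -0.2]
[ 0.03  -0.033  0.114]
  shift m [ 0.0407 -0.1557  0.0864] turn [ 0.4 -0.3 -0.2]
```

View pics/p8.png

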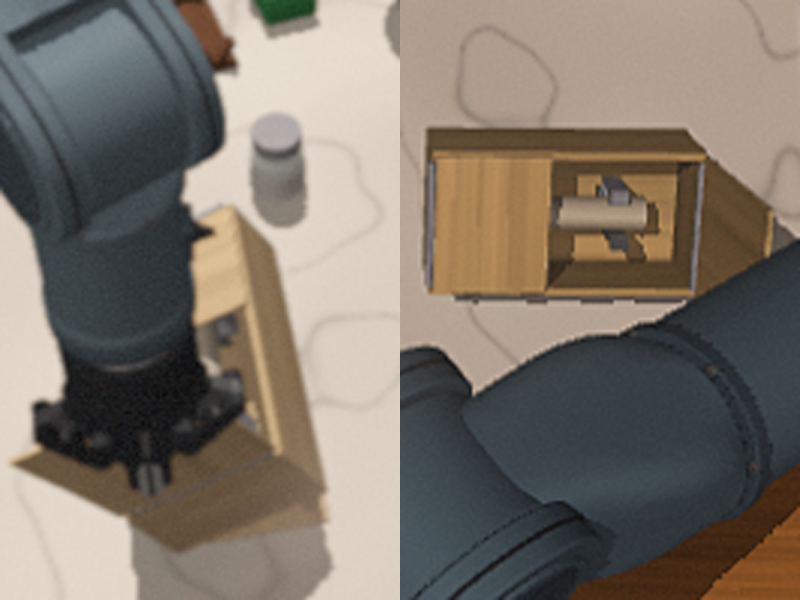

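The short flap lies flat, with its edge at top (361,255) in the frame. The fingers are outside the long flap at side (240,315). I'll sweep the long flap over now.

{"name": "move_arm", "arguments": {
  "moves": "0.0136 -0.0044 0.0311 0 0 0 255; 0.0137 -0.0465 0.0316 0 0 0 255; 0.0131 -0.0664 0.0305 0 0 0 255; 0.0142 -0.0862 0.0329 0 0 0 255; 0.0171 -0.1051 0.0388 0 0 0 255; 0.0216 -0.1223 0.048 0 0 0 255; 0.0276 -0.1371 0.06 0 0 0 255; 0.0348 -0.149 0.0743 0 0 0 255; 0.0407 -0.1557 0.0864 0 0 0 255; 0.0407 -0.1557 0.0864 0 0 0 255"
}}

```text
clock: 21.0
position: [0.4558, -0.2694, 0.1609]
tool_rot: [[1.0, 0.029, -0.001], [0.029, -1.0, -0.002], [-0.001, 0.002, -1.0]]
force: [0.2, -0.1, 0.5]
gripper_width: -0.003
```

```bash
python3 -c "
from h import *
incase();s=bot.observe();print(s['force'],s['clock'],s['joint_pos'])
plan([lw(q,.1,.03) for q in(.3,.2,.1)]+[[.03,-.015,.086],[.03,-.015,.083]],0)"
```

```text
tcp in case mm [ 27.5268 -28.4188 111.6015] pos [ 0.4558 -0.2694  0.1609]
[ 0.2044 -0.102   0.5312] 21.0 [-0.0893  0.512   0.7041  1.9483 -0.4379  0.8382  0.8805]
[ 0.03  -0.032  0.109]
  shift m [0.0032 0.0033 0.0008] turn [0.1 0.1 0.1]
[ 0.03  -0.029  0.1  ]
  shift m [0.0076 0.0005 0.0094] turn [0.1 0.1 0.1]
[ 0.03  -0.023  0.09 ]
  shift m [ 0.012  -0.0049  0.0182] turn [0.1 0.1 0.1]
[ 0.03  -0.015  0.086]
  shift m [ 0.0139 -0.0131  0.0218] turn [0.1 0.1 0.1]
[ 0.03  -0.015  0.083]
  shift m [ 0.0152 -0.0131  0.0245] turn [0.1 0.1 0.1]
```

{"name": "move_arm", "arguments": {
  "moves": "0.0032 0.002 0.0008 0 0 0 255; 0.0055 0.001 0.005 0 0 0 255; 0.0076 0 0.0094 0 0 0 255; 0.01 -0.003 0.014 0 0 0 255; 0.012 -0.0049 0.0182 0 0 0 255; 0.0132 -0.009 0.0205 0 0 0 255; 0.0139 -0.0131 0.0218 0 0 0 255; 0.0146 -0.0131 0.0232 0 0 0 255; 0.0152 -0.0131 0.0245 0 0 0 255; 0.0152 -0.0131 0.0245 0 0 0 255"
}}

```text
clock: 22.25
position: [0.4708, -0.2567, 0.1378]
tool_rot: [[1.0, 0.028, 0.001], [0.028, -1.0, -0.002], [0.001, 0.002, -1.0]]
force: [-0.4, 0.9, 1.0]
gripper_width: 0.001
```

```bash
python3 -c "
from h import *
incase();s=bot.observe();print(s['force'],s['clock'],CR.T@s['force'])"
```

```text
tcp in case mm [ 30.8173 -15.8687  84.138 ] pos [ 0.4708 -0.2567  0.1378]
[-0.3718  0.8622  1.0327] 22.25 [0.1598 0.8581 1.0891]
```

{"name": "move_arm", "arguments": {
  "moves": "0.0003 0 0.0006 0 0 0 255; 0.0005 0 0.0012 0 0 0 255; 0.0007 0 0.0018 0 0 0 255; 0.001 0 0.0024 0 0 0 255; 0.0012 0 0.003 0 0 0 255; 0.0012 0 0.003 0 0 0 255; 0.0012 0 0.003 0 0 0 255; 0.0012 0 0.003 0 0 0 255; 0.0012 0 0.003 0 0 0 255; 0.0012 0 0.003 0 0 0 255"
}}

```text
clock: 23.5
position: [0.4715, -0.2568, 0.1366]
tool_rot: [[1.0, 0.027, 0.001], [0.027, -1.0, -0.0], [0.001, 0.0, -1.0]]
force: [-8.7, 4.7, 24.7]
gripper_width: 0.0
```

```bash
python3 -c "
from h import *
incase();s=bot.observe();print(s['force'],s['clock'],CR.T@s['force'])"
```

```text
tcp in case mm [ 30.8437 -15.94    82.788 ] pos [ 0.4715 -0.2568  0.1366]
[-8.7148  4.689  24.7056] 23.5 [ 3.5466  4.5932 25.9735]
```

{"name": "move_arm", "arguments": {
  "moves": "0 0 -0.005 0 0 0 255; 0 0 -0.02 0 0 0 255; 0 0 -0.05 0 0 0 255; 0 0 -0.08 0 0 0 255; 0 -0.04 -0.12 0 0 0 255; 0 -0.09 -0.16 0 0 0 255; 0 -0.14 -0.18 0 0 0 255; 0 -0.19 -0.18 0 0 0 255; 0 -0.24 -0.18 0 0 0 255; 0 -0.28 -0.18 0 0 0 255"
}}

```text
clock: 24.75
position: [0.464, 0.0255, 0.3148]
tool_rot: [[1.0, 0.029, 0.002], [0.029, -1.0, -0.002], [0.002, 0.002, -1.0]]
force: [1.0, 0.1, 0.1]
gripper_width: -0.002
```

```bash
python3 -c "
from h import *
incase();s=bot.observe();print(s['force'],s['clock'])
a=[bot.grab_frame(n) for n in('top','side')]
c=lambda im,x,y:cv2.resize(im[y:y+150,x:x+100],(400,600),interpolation=2)
cv2.imwrite('pics/p9.png',np.hstack([c(a[1],210,205),cv2.resize(a[0][80:320,100:440],(400,282)).repeat(1,0) if 0 else c(np.ascontiguousarray(a[0]),320,180)]))
for q in(0,.07):
  for x in(-.066,.066): print(q,x,*[proj(n,CO+CR@long(q,x,t=.004)) for n in('side','top')])"
```

```text
tcp in case mm [112.6473 264.2473 245.0927] pos [0.464  0.0255 0.3148]
[1.0409 0.0924 0.0528] 24.75
0 -0.066 [224.2092 277.7693] [354.8576 279.5321]
0 0.066 [271.6978 255.3896] [357.0669 231.8217]
0.07 -0.066 [221.9661 276.1632] [355.5762 281.0056]
0.07 0.066 [269.7055 253.5889] [357.8228 232.9807]
```

```bash
python3 -c "
from workcell import bot
import cv2,numpy as np
a=cv2.imread('pics/top0.png');b=bot.grab_frame('top')
for n,(x,y,w,h) in dict(bowl=(165,100,70,70),bottle=(272,122,30,42),lid=(318,118,64,60),box=(155,182,45,34),dish=(175,255,35,33),jar=(260,203,24,26)).items():
    r=cv2.matchTemplate(b[y-10:y+h+10,x-10:x+w+10],a[y:y+h,x:x+w],cv2.TM_CCOEFF_NORMED);_,m,_,l=cv2.minMaxLoc(r);print(n,round(m,2),l)
bot.finish_job();print(bot.observe()['clock'])"
```

```text
bowl 1.0 (10, 10)
bottle 1.0 (10, 10)
lid 1.0 (10, 10)
box 1.0 (10, 10)
dish 1.0 (10, 10)
jar 0.37 (0, 20)
the job is handed in; nothing more can be done
the job is handed in; nothing more can be done
```

The rolling pin is home in both clips, the short flap is shut, and the long flap is shut over it. I handed the job in at about 25 s of the 69 s allowed; the hand-in gave no verdict.

What my last checks showed:
- **Pin:** it bottomed on the clip beds with about 57 N during the press. Just after release, its handle end was within 1 px of the fully-home position in the top picture, and later pictures showed it still between both jaws. It could not be seen once the flaps were shut, and I never measured the jaw angles directly.
- **Flaps:** each was pressed to a firm stop, 27 N on the short flap and 26 N on the long one. The height at each stop matches lying flat to within about 4 mm; at the 0.07 rad limit the long flap would have stood about 7 mm too high where I pressed.
- **Final picture not viewed:** I had used all 12 views, so the shut long flap is confirmed by force and position only.
- **Bystanders:** an image comparison from above found the bowl, bottle, steamer lid, green box and dish unmoved (match 1.0, no shift).
- **Chilli jar:** its match failed (0.37), probably because the arm was parked over it or casting a shadow on it. It had not moved in the last picture that showed it, and the arm stayed well above it afterwards, but I did not confirm it at the end.

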